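# Slide the glaze crate home into its bay

## Robot

A 6-joint arm with a two-finger parallel gripper is mounted at the origin on the work surface; the furniture and walls round the work are solid. World frame = base frame: x ahead of the robot, y to its left, z up, the work surface at z = 0. Lengths are in mm, angles in rad, forces in N, time in s.
With the tool pointing down it reaches from about 350 to 875 mm from the base axis. Payload 4.2 kg.
Tool frame: the origin (TCP) lies between the finger pads; the fingertips stand 11 mm ahead of it and the grasp point (between the pads) lies 8 mm behind it; z points along the fingers, y is the direction in which the jaws open and shut (so a half turn about z gives the same grasp; the last joint's range is limited). The gripper opens to 85 mm and grips with 20 to 120 N. Pads are 22 mm wide; open, the fingers measure 114 mm over their backs; the gripper's body (76 mm by 85 mm) begins 54 mm behind the grasp point. The pads swing forward as they close: fully open they stand 13 mm farther back than shut.
Start: joints at [-1.064, 0.385, 0.008, 0, -1.194, -0.259], TCP at [153.312, -605.883, 242.312] pointing down, gripper open.
Joint ranges: [-3.14, 3.14], [-1.21, 2.06], [-1.07, 1.41], [-3.16, 2.05], [-2.99, -0.16], [-3.1, 3.1]. Speed limits (rad/s): [2.79, 2.79, 3.14, 3.14, 3.14, 3.14].

## Interface

Orientations are given as a unit quaternion [x, y, z, w].
In Python, from bench import * gives the robot as it stands.
- The arm moves only by the tool servo_tool, never from a script. Its argument "rows" is a list of rows, each a list of 7 numbers: the opening, from 0 (shut) to 1 (fully open), then the shift along the tool's x, y, z in cm, then the turn, a rotation vector about the tool's x, y, z in degrees. A call has 1 to 12 rows; each row shifts and turns the commanded pose from where the row before left it, along the tool's axes as they then stand; what a row does not reach is not made up. A row lasts 1/10 s, in which the tool goes at most 50 mm and 8.59 degrees, less where a joint would pass 70% of its speed; a pose out of reach is approached as far as the arm can. A call is refused whole if a number of a shift passes 5 or a number of a turn 8.59, either way. A call with a gripper value outside its range is refused whole. The fingers move at their own pace and stop on an object; the grip force is fixed at half the most. Time passes only in rows, so rows that do not move let the fingers close. It gives the time, the measured TCP pose, the force and the opening at its end, in the units of the state.
- read_state(): the state, without advancing time (a new reading comes with each control period).
- get_image(name): name is "scene" or "top"; returns a dict with "image" (400x640x3 uint8, red, green, blue), "mtx" (3x3 intrinsics, pixels), "k1" (the pictures are not rectified: a ray, as slopes to the right and down, at radius r is drawn at 1 + k1 r^2 times it, then the intrinsics apply), "extrinsics" (4x4, takes a point from camera to world coordinates). Camera axes: x right, y up, looking along -z (the intrinsics and any distortion apply to the point x, -y, -z); pixel columns grow to the right and rows downward; lengths in mm; the calibration is good to about 2 mm. A picture is of the moment at which its call begins. There is no depth.
- job_done(): hands the job in, once; it reports no verdict.
The state is a dict: "clock": time; "joints": joint angles; "joint_vel": joint speeds; "joint_efforts": joint torques, N m; "position": TCP position; "ee_rot": TCP orientation; "contact_force": force on the tool from outside, world axes, zero at the start; "wrist_torque": the same for the moment, N m; "gripper_width": finger opening in mm.
Only numpy, scipy, OpenCV 4.12 (cv2) and the standard library are available. Lean on these libraries where they do the work, as an engineer would, in place of code of your own. Each camera call takes 0.05 s, during which the arm holds its last target. There are 200 camera calls.

## Task

Push the tall, heavy glaze crate along the bench into the blue batten bay, until it stands square and right up against the bay's back batten, then move clear. Push it gently with the fingers, low down at its foot, so that it slides without rocking or tipping; do not lift or carry it, and leave the other things on the bench where they are.

Things in the scene. Friction and masses are not known exactly. Their poses are not given: they have to be found in the camera images.
- crate: tall slatted wooden crate with two glaze jars, about 1.5 kg, loose. Origin: centre of the underside of its plank foot (116 mm along x, 130 mm along y, 28 mm high); z up, x towards the side that enters the bay first. The slatted part spans x -16 to +58 mm, up to z 206 mm; behind it the foot sticks out 42 mm as a bare kick board. It slides at 5 to 14 N; pushed above about 50 mm it tips
- kick_face (a point): middle of the rear upright face of the kick board (crate x = -58 mm, 14 mm above the bench): the place to push; the face is 130 mm wide and 28 mm high; axes as the crate's
- crate_nose (a point): middle of the front face of the crate's foot (crate x = +58 mm, 14 mm above the bench), the face that ends against the back batten; axes as the crate's
- bay: bay of blue battens, 22 mm high, 16 mm thick, fixed, no floor. Origin: on the bench, middle of the back batten's inner (near) face; z up; x = the way the crate moves in, so the inside of the bay is at x < 0. Side battens: inner faces at y = +83 and -83 mm from x = 0 to -42 mm, then splayed outward 23 degrees to about x = -70 mm (mouth about 190 mm wide)
- bowl: cream bowl, 115 mm across, 53 mm high, loose bystander; origin at the centre of its underside
- dish: square terracotta dish, 86x86x30 mm, loose bystander; origin at the centre of its underside
- stamp: small wooden stamp block, 55x22x21 mm, loose bystander; origin at the centre of its underside
- ink: small black round tin, 36 mm across, 21 mm high, loose bystander; origin at the centre of its underside

How it is judged (in metres and radians):
At the end, for the whole second after the job is handed in: the crate stands upright and at rest on the bench inside the bay, its nose within 8 mm of the back batten, within 22 mm of the bay's centre line and square to the bay within 0.07 rad (x of crate_nose in the frame of bay between -0.008 and 0.006 m and y of crate_nose in the frame of bay between -0.022 and 0.022 m and angle between the x axis of crate and the x axis of bay, either way round below 0.07 rad and angle between crate's own z axis and vertical below 0.04 rad and height (world z) of crate below 0.006 m and linear speed of crate below 0.01 m/s); the robot touches nothing.
It fails at once if the crate is rocked or tipped more than 0.12 rad (angle between crate's own z axis and vertical above 0.12 rad).
It fails at once if the crate is lifted or carried (its origin more than 12 mm above the bench) (height (world z) of crate above 0.012 m).
It fails at once if the crate is shoved faster than 0.4 m/s (linear speed of crate above 0.4 m/s).
It fails at once if another thing on the bench is moved more than 20 mm (distance of any of bowl, dish, stamp, ink from where it was at the start of the episode above 0.02 m).
It also fails if it takes over 64 s, if anything falls off the work surface, if the arm or the gripper's body presses on something with over 40 N, if the wrist force passes 120 N, or if a joint passes its speed limit or range.

## Working session

There is one attempt and no reset: what is moved stays moved. The work goes in short steps, Python scripts to look and compute and a tool call to move; the robot and the scene stay as the last step left them, time stands still between calls to the robot, and variables do not carry over. Pictures are saved under pics/ and viewed, about 8 in all and at most 12, crops included, and the job is handed in when it is done.

Besides the shell and the picture viewer there is one more tool, called after ">>>" as name([rows], argument=value, ...), one row to a line, values as JSON. servo_tool: Moves the arm, as the interface text tells. Its arguments: {"type":"object","properties":{"rows":{"type":"array","items":{"type":"array","items":{"type":"number"}}}},"required":["rows"]}

```bash
mkdir -p pics
cat > h.py <<'E'
from bench import *
import numpy as np, cv2
def snap(n,f):
    d=get_image(n); cv2.imwrite('pics/'+f,d['image'][:,:,::-1]); return d
def ray(d,uv,z):
    uv=np.atleast_2d(np.array(uv,float)); K=np.array(d['mtx'],float)
    p=np.c_[(uv[:,0]-K[0,2])/K[0,0],(uv[:,1]-K[1,2])/K[1,1]]; q=p.copy()
    for _ in range(20): q=p/(1+d['k1']*(q**2).sum(1,keepdims=True))
    E=np.array(d['extrinsics']); r=np.c_[q[:,0],-q[:,1],-np.ones(len(q))]@E[:3,:3].T
    c=E[:3,3]; return c+r*((z-c[2])/r[:,2:3])
E
python3 - <<'E'
from h import *
import pickle
s=read_state();print({k:np.round(s[k],3) for k in('clock','position','ee_rot','contact_force','gripper_width')})
D={n:snap(n,n+'0.png') for n in('scene','top')}
pickle.dump(D,open('d0.pkl','wb'))
for n in D:print(n,np.round(D[n]['extrinsics'],3).tolist(),D[n]['k1'],np.array(D[n]['mtx']).round(1).tolist())
E
```

```text
{'clock': np.float64(0.0), 'position': array([ 153.179, -605.366,  241.207]), 'ee_rot': array([-0.123,  0.992,  0.001, -0.   ]), 'contact_force': array([ 0.35 ,  1.092, -1.019]), 'gripper_width': np.float64(85.687)}
scene [[-0.72, 0.247, -0.648, -226.713], [-0.693, -0.29, 0.659, 726.0], [-0.025, 0.925, 0.38, 466.183], [0.0, 0.0, 0.0, 1.0]] -0.01974203850002933 [[398.6, 0.0, 322.6], [0.0, 398.6, 196.2], [0.0, 0.0, 1.0]]
top [[-0.021, 0.985, -0.174, 337.469], [-1.0, -0.023, -0.01, 8.619], [-0.014, 0.173, 0.985, 1024.73], [0.0, 0.0, 0.0, 1.0]] -0.018227087302749658 [[382.1, 0.0, 326.5], [0.0, 382.1, 199.2], [0.0, 0.0, 1.0]]
```

View pics/top0.png

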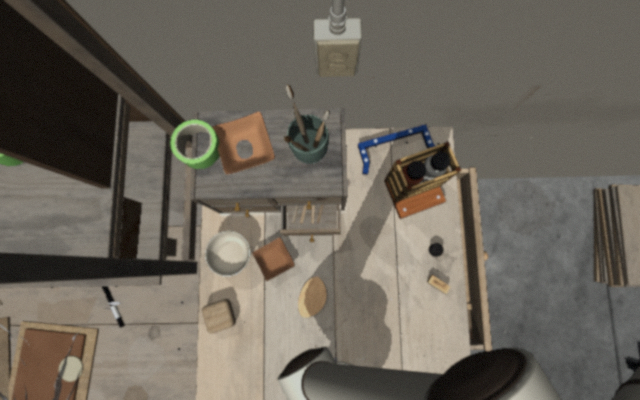

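View pics/scene0.png

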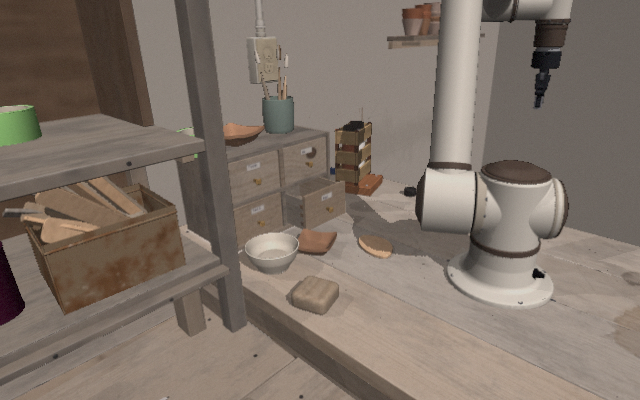

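The top view shows the blue bay at about (397,145), the crate at about (425,175) with its orange kick board at (420,203), the ink tin at (436,248), the stamp at (438,284), and a wall on the right at x≈470. Next I'll zoom in and measure.

Run:
```python
from h import *
import pickle
d=pickle.load(open('d0.pkl','rb'))['top']; im=d['image']
c=im[105:305,330:500,::-1]; cv2.imwrite('pics/crop0.png',cv2.resize(c[:150],None,fx=4.5,fy=4,interpolation=cv2.INTER_CUBIC)[:600,:800])
hsv=cv2.cvtColor(im,cv2.COLOR_RGB2HSV)
b=cv2.inRange(hsv,(100,120,60),(125,255,255)); b[:, :330]=0;b[:,480:]=0
cs,_=cv2.findContours(b,0,2)
for q in cs:
    if cv2.contourArea(q)>30:
        a=cv2.approxPolyDP(q,2,True)[:,0]; print('blue',cv2.contourArea(q)); print(np.c_[a,ray(d,a,22)[:,:2].round(0)])
for lo,hi in(((0,150,110),(14,255,255)),):
    m=cv2.inRange(hsv,lo,hi); m[:,:385]=0; m[:,460:]=0;m[:185]=0;m[230:]=0
    cs,_=cv2.findContours(m,0,2)
    for q in cs:
        if cv2.contourArea(q)>100:
            r=cv2.minAreaRect(q); bx=cv2.boxPoints(r); w=ray(d,bx,28); print('kick',bx.round(1).tolist(),w.round(0).tolist(),np.linalg.norm(w-np.roll(w,1,0),axis=1).round())
print('ink',ray(d,[[436,248]],21).round(),'stamp',ray(d,[[438,284]],21).round(), 'wall', ray(d,[[470,200],[482,345]],0).round().tolist())
```

```text
blue 38.0
[[368. 161. 617. -96.]
 [364. 162. 614. -85.]
 [365. 173. 583. -87.]]
blue 203.0
[[ 409.  133.  693. -212.]
 [ 407.  130.  702. -207.]
 [ 378.  138.  681. -126.]
 [ 375.  144.  664. -117.]
 [ 370.  140.  676. -104.]
 [ 360.  143.  668.  -76.]
 [ 359.  147.  657.  -73.]
 [ 360.  150.  648.  -76.]]
blue 48.5
[[ 425.  125.  715. -257.]
 [ 412.  129.  705. -221.]
 [ 413.  132.  696. -223.]
 [ 422.  129.  704. -248.]
 [ 424.  133.  692. -253.]]
kick [[394.6000061035156, 202.5], [438.79998779296875, 186.10000610351562], [444.20001220703125, 200.8000030517578], [400.0, 217.10000610351562]] [[500.0, -161.0, 28.0], [542.0, -281.0, 28.0], [502.0, -292.0, 28.0], [461.0, -173.0, 28.0]] [ 41. 127.  41. 126.]
ink [[ 379. -264.   21.]] stamp [[ 287. -263.   21.]] wall [[507.0, -371.0, 0.0], [131.0, -370.0, 0.0]]
```

View pics/crop0.png

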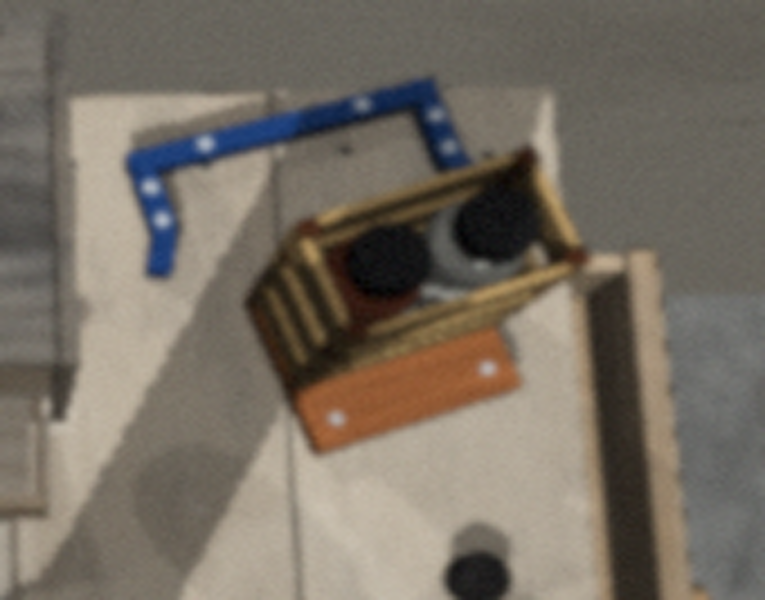

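```bash
cat > bay.py <<'E'
from h import *
def bay(d,cols=range(364,422)):
    im=d['image'].astype(float); s=im[:,:,2]-im[:,:,0]; s=cv2.GaussianBlur(s,(3,3),0)
    out={}
    up=[];lo=[]
    for c in cols:
        p=s[115:160,c]; k=p.argmax()
        if p[k]<40: continue
        # row guess along the batten, half-maximum crossings
        h=p[k]/2; i=k
        while p[i]>h:i-=1
        j=k
        while p[j]>h:j+=1
        up.append((c,115+i+(p[i]-h)/(p[i]-p[i+1]))); lo.append((c,115+j-(p[j]-h)/(p[j]-p[j-1])))
    for nm,pts,z in(('outer z22',up,22),('inner z0',lo,0)):
        w=ray(d,pts,z)[:,:2].astype(np.float32)
        vx,vy,x0,y0=cv2.fitLine(w,cv2.DIST_HUBER,0,.5,.01).ravel()
        if vy>0: vx,vy=-vx,-vy
        r=(w-[x0,y0])@[-vy,vx]
        yaw=np.degrees(np.arctan2(vx,-vy)); out[nm]=(yaw,x0,y0); print(nm,'yaw',yaw.round(2),'pt',x0.round(1),y0.round(1),'x at y=-172',(x0+(-172-y0)*vx/vy).round(1),'rms',np.sqrt((r**2).mean()).round(1),'n',len(w))
    return out
E
python3 - <<'E'
from bay import *
import pickle
d=pickle.load(open('d0.pkl','rb'))['top']
bay(d)
c=lambda x,y:(x/4.5+330-.4,y/4+105-.4)
print('outer corners',ray(d,[c(130,157),c(433,80)],22).round(1).tolist())
print('R inner side z0',ray(d,[c(418,118),c(437,165)],0).round(1).tolist(),'L inner z22',ray(d,[c(165,182),c(180,228)],22).round(1).tolist())
print('kick corners z28',ray(d,[c(318,454),c(523,383)],28).round(1).tolist())
E
```

```text
outer z22 yaw 14.78 pt 693.1 -166.0 x at y=-172 694.7 rms 0.4 n 54
inner z0 yaw 15.61 pt 683.5 -164.8 x at y=-172 685.5 rms 1.0 n 54
outer corners [[665.7, -72.2, 22.0], [716.4, -259.5, 22.0]]
R inner side z0 [[697.0, -254.1, 0.0], [662.4, -263.6, 0.0]] L inner z22 [[647.5, -92.7, 22.0], [614.9, -100.4, 22.0]]
kick corners z28 [[458.4, -173.8, 28.0], [502.7, -296.5, 28.0]]
```

>>> servo_tool([
  [1,-3,0,0,0,0,0],
  [1,-3,3,0,0,0,0],
  [1,-3,4,0,0,0,0],
  [1,-3,4,0,0,0,0],
  [1,-3,4,0,0,0,0],
  [1,-3,4,0,0,0,0],
  [1,-3,4,0,0,0,0],
  [1,-3,4,0,0,0,0],
])

```text
clock: 0.9
position: [319.8, -283.4, 242.1]
ee_rot: [-0.123, 0.992, 0.0, -0.0]
contact_force: [0.4, -0.0, 0.0]
gripper_width: 85.4
```

>>> servo_tool([
  [1,0,0,0,0,0,-5.7],
  [1,-4,-0.3,0,0,0,0],
  [1,-4,-0.3,0,0,0,0],
  [1,-4.2,-0.3,0,0,0,0],
  [1,0,0,4,0,0,0],
  [1,0,0,4,0,0,0],
  [1,0,0,4,0,0,0],
  [1,0,0,4,0,0,0],
  [1,0,0,3,0,0,0],
  [1,0,0,1,0,0,0],
  [1,0,0,0,0,0,0],
])

```text
clock: 2.0
position: [436.7, -252.1, 41.1]
ee_rot: [-0.173, 0.985, 0.001, -0.002]
contact_force: [0.7, 0.4, -0.4]
gripper_width: 85.1
```

Run:
```python
from h import *
import pickle
d=snap('top','t1.png'); c=d['image'][105:255,330:500,::-1]; cv2.imwrite('pics/crop1.png',cv2.resize(c,None,fx=4.5,fy=4,interpolation=cv2.INTER_CUBIC))
```

```text
(no output)
```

View pics/crop1.png

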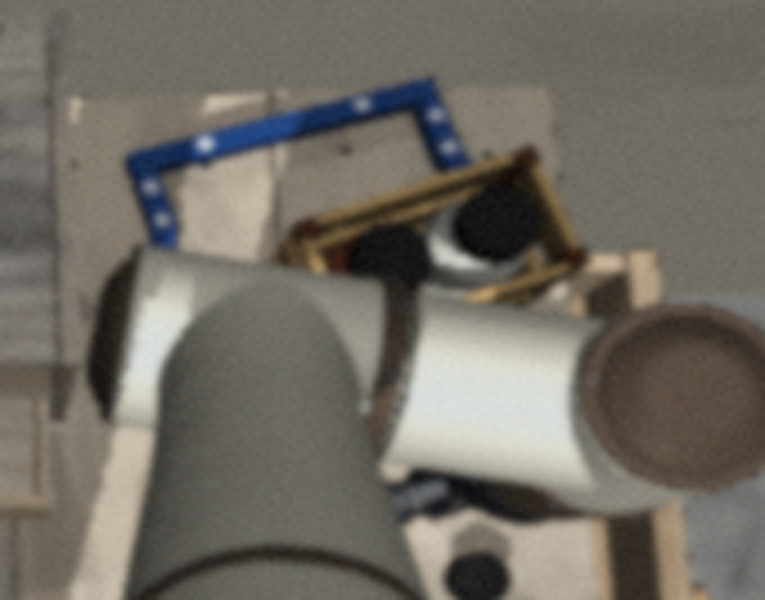

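The arm hides the fingers from above, and the crate hasn't moved. I'll lower the tool to kick-board height and approach slowly, watching the force.

>>> servo_tool([
  [1,0,0,1,0,0,0],
  [1,0,0,1,0,0,0],
  [1,0,0,0.5,0,0,0],
  [1,-0.7,0,0,0,0,0],
  [1,-0.7,0,0,0,0,0],
  [1,-0.5,0,0,0,0,0],
  [1,-0.3,0,0,0,0,0],
  [1,0,0,0,0,0,0],
  [1,0,0,0,0,0,0],
])

```text
clock: 2.95
position: [458.2, -244.6, 17.4]
ee_rot: [-0.173, 0.985, 0.0, -0.0]
contact_force: [-0.2, 0.5, 0.5]
gripper_width: 85.5
```

Run:
```python
from h import *
d=snap('scene','s1.png'); c=d['image'][0:240,290:590,::-1]; cv2.imwrite('pics/crop2.png',cv2.resize(c,None,fx=2.5,fy=2.5,interpolation=cv2.INTER_CUBIC))
```

```text
(no output)
```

View pics/crop2.png

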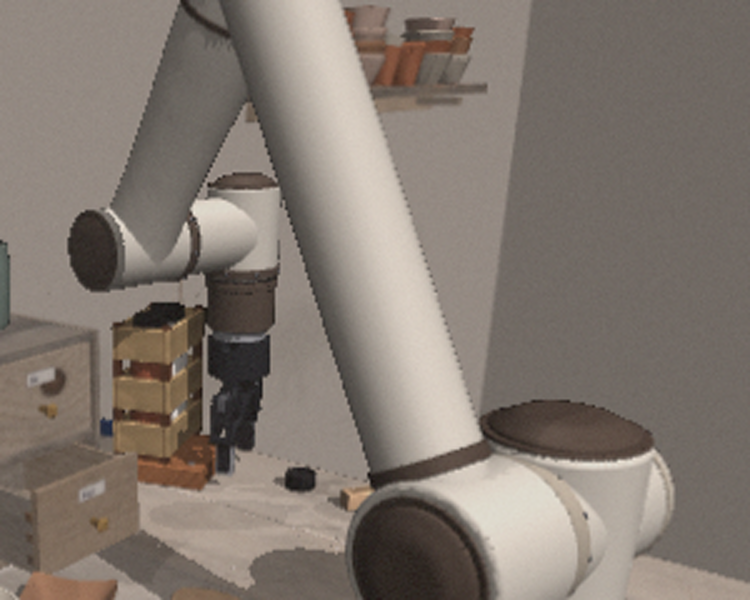

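>>> servo_tool([
  [1,0,0,0,0,-4,0],
  [1,-0.3,0,0.02,0,0,0],
  [1,-0.3,0,0.02,0,0,0],
  [1,-0.3,0,0.02,0,0,0],
  [1,-0.2,0,0.01,0,0,0],
  [1,-0.2,0,0.01,0,0,0],
  [1,-0.2,0,0.01,0,0,0],
  [1,-0.2,0,0.01,0,0,0],
])

```text
clock: 3.8
position: [470.2, -239.9, 17.3]
ee_rot: [-0.171, 0.985, 0.007, 0.03]
contact_force: [-12.1, -12.2, 8.7]
gripper_width: 85.3
```

>>> servo_tool([
  [1,0,0,0,0,0,0],
  [1,0,0,0,0,0,0],
])

```text
clock: 4.0
position: [470.2, -240.1, 17.3]
ee_rot: [-0.171, 0.985, 0.007, 0.031]
contact_force: [-10.3, -8.7, 6.9]
gripper_width: 85.5
```

Run:
```python
from h import *
s=read_state();print({k:np.round(s[k],2) for k in('position','contact_force','wrist_torque')})
d=snap('scene','s2.png'); c=d['image'][70:220,320:440,::-1]; cv2.imwrite('pics/crop3.png',cv2.resize(c,None,fx=4,fy=4,interpolation=cv2.INTER_CUBIC))
```

```text
{'position': array([ 470.2 , -240.06,   17.35]), 'contact_force': array([-10.28,  -8.7 ,   6.9 ]), 'wrist_torque': array([-2.69,  2.44, -0.66])}
```

View pics/crop3.png

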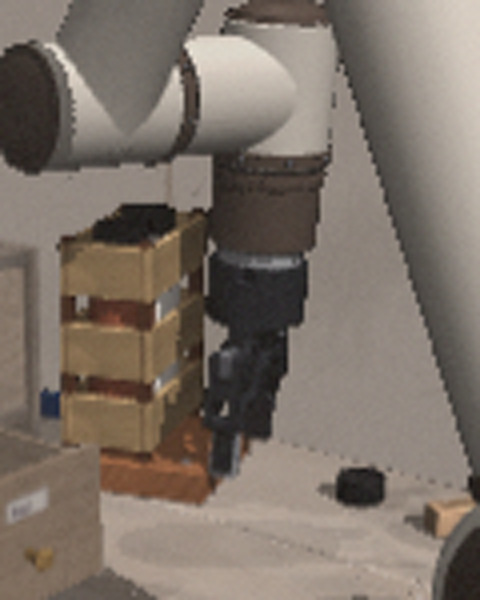

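>>> servo_tool([
  [1,-0.2,0,0.01,0,0,0],
  [1,-0.2,0,0.01,0,0,0],
  [1,-0.2,0,0.01,0,0,0],
  [1,-0.2,0,0.01,0,0,0],
  [1,-0.2,0,0.01,0,0,0],
  [1,-0.2,0,0.01,0,0,0],
  [1,-0.2,0,0.01,0,0,0],
  [1,-0.2,0,0.01,0,0,0],
])

```text
clock: 4.85
position: [480.6, -234.2, 17.1]
ee_rot: [-0.171, 0.985, 0.009, 0.026]
contact_force: [-17.3, -8.2, 13.4]
gripper_width: 85.4
```

Run:
```python
from h import *
d=snap('scene','s3.png'); a=d['image'][70:220,320:440,::-1]
e=snap('top','t3.png'); c=e['image'][110:230,340:480,::-1]
a=cv2.resize(a,(360,450),interpolation=cv2.INTER_CUBIC); c=cv2.resize(c,(440,450),interpolation=cv2.INTER_CUBIC)
cv2.imwrite('pics/crop4.png',np.hstack([a,c]))
```

```text
(no output)
```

View pics/crop4.png

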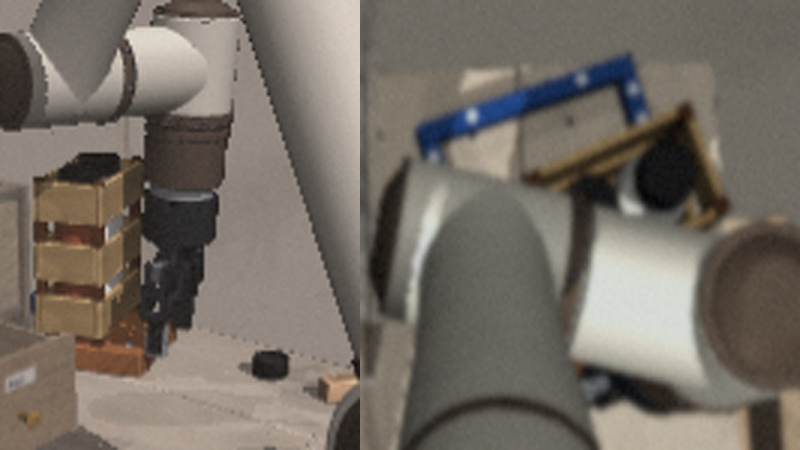

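>>> servo_tool([
  [1,-0.25,0,0,0,0,0.6],
  [1,-0.25,0,0,0,0,0.6],
  [1,-0.25,0,0,0,0,0.6],
  [1,-0.25,0,0,0,0,0.6],
  [1,-0.25,0,0.02,0,0,0.6],
  [1,-0.25,0,0.02,0,0,0.6],
  [1,-0.25,0,0.02,0,0,0.6],
  [1,-0.25,0,0.02,0,0,0.6],
  [1,-0.25,0,0.02,0,0,0.4],
  [1,-0.25,0,0.02,0,0,0.4],
])

```text
clock: 5.95
position: [500.6, -224.9, 16.5]
ee_rot: [-0.124, 0.992, 0.012, 0.021]
contact_force: [-21.6, -0.2, 16.1]
gripper_width: 85.3
```

Run:
```python
from h import *
e=snap('top','t4.png'); c=e['image'][110:230,340:480,::-1]
cv2.imwrite('pics/crop5.png',cv2.resize(c,None,fx=4,fy=4,interpolation=cv2.INTER_CUBIC))
```

```text
(no output)
```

View pics/crop5.png

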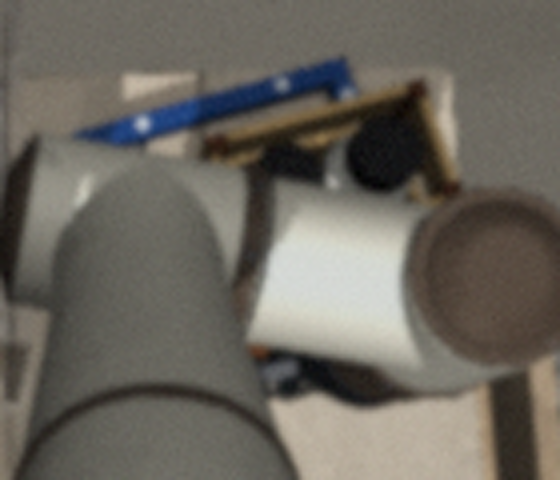

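>>> servo_tool([
  [1,-0.3,0,-0.02,0,0,0],
  [1,-0.3,0,-0.02,0,0,0],
  [1,-0.3,0,-0.02,0,0,0],
  [1,-0.3,0,0,0,0,0],
  [1,-0.3,0,0,0,0,0],
  [1,-0.3,0,0,0,0,0],
  [1,-0.3,0,0,0,0,0],
  [1,-0.3,0,0,0,0,0],
  [1,-0.3,0,0.02,0,0,0],
  [1,-0.3,0,0.02,0,0,0],
  [1,-0.3,0,0.02,0,0,0],
  [1,-0.3,0,0.02,0,0,0],
])

```text
clock: 7.2
position: [541.5, -216.6, 17.5]
ee_rot: [-0.123, 0.992, 0.01, 0.027]
contact_force: [-8.3, -2.3, -3.9]
gripper_width: 85.5
```

>>> servo_tool([
  [1,-0.2,0,0.015,0,0,0.2],
  [1,-0.2,0,0.015,0,0,-0.2],
  [1,-0.2,0,0.015,0,0,0],
  [1,-0.2,0,0.015,0,0,0],
  [1,-0.2,0,0.015,0,0,0],
  [1,-0.2,0,0.015,0,0,0],
])

```text
clock: 7.8
position: [553.1, -213.7, 17.4]
ee_rot: [-0.123, 0.992, 0.01, 0.027]
contact_force: [-7.0, -1.1, -3.0]
gripper_width: 85.3
```

Run:
```python
from h import *
e=snap('top','t5.png'); c=e['image'][100:220,340:480,::-1]
cv2.imwrite('pics/crop6.png',cv2.resize(c,None,fx=5,fy=5,interpolation=cv2.INTER_CUBIC))
```

```text
(no output)
```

View pics/crop6.png

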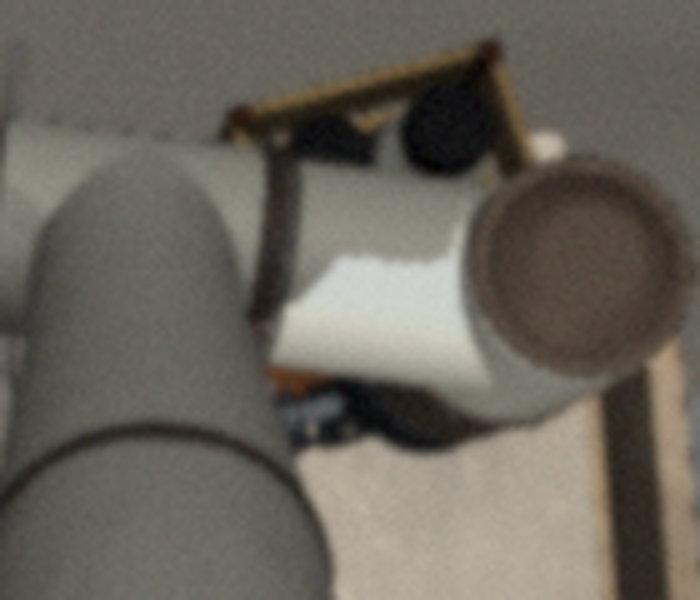

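The crate is nearly home: its front top edge runs from (387,122) to (438,109) in full-picture pixels, parallel to the bay. I'll keep pushing gently until the force rises.

>>> servo_tool([
  [1,-0.15,0,0.01,0,0,0],
  [1,-0.15,0,0.01,0,0,0],
  [1,-0.15,0,0.01,0,0,0],
  [1,-0.15,0,0.01,0,0,0],
])

```text
clock: 8.25
position: [558.9, -212.2, 17.4]
ee_rot: [-0.123, 0.992, 0.01, 0.027]
contact_force: [-7.8, -2.4, -4.0]
gripper_width: 85.4
```

>>> servo_tool([
  [1,-0.15,0,0.01,0,0,0],
  [1,-0.15,0,0.01,0,0,0],
  [1,-0.15,0,0.01,0,0,0],
])

```text
clock: 8.55
position: [559.4, -212.0, 16.9]
ee_rot: [-0.123, 0.992, 0.011, 0.022]
contact_force: [-17.3, -8.3, 2.5]
gripper_width: 85.7
```

>>> servo_tool([
  [1,-0.15,0,0,0,0,0],
  [1,-0.15,0,0,0,0,0],
  [1,0,0,0,0,0,0],
])

```text
clock: 8.85
position: [559.4, -211.9, 16.9]
ee_rot: [-0.123, 0.992, 0.011, 0.02]
contact_force: [-19.6, -8.0, 4.6]
gripper_width: 85.5
```

The crate is firmly against the batten. I'll back straight off, rise, and swing clear to look.

>>> servo_tool([
  [1,0.3,0,0,0,0,0],
  [1,0.5,0,0,0,0,0],
  [1,1.5,0,-0.2,0,0,0],
  [1,2,0,-0.2,0,0,0],
  [1,1,0,-2,0,0,0],
  [1,0.5,0,-4,0,0,0],
  [1,0,0,-4,0,0,0],
  [1,0,0,-4,0,0,0],
  [1,0,0,-4,0,0,0],
  [1,0,0,-4,0,0,0],
])

```text
clock: 9.85
position: [502.0, -230.3, 242.3]
ee_rot: [-0.124, 0.992, 0.008, 0.034]
contact_force: [1.4, -1.5, -0.5]
gripper_width: 85.2
```

>>> servo_tool([
  [1,3,-4,0,0,0,0],
  [1,3,-4,0,0,0,0],
  [1,3,-4,0,0,0,0],
  [1,3,-4,0,0,0,0],
  [1,3,-4,0,0,0,0],
  [1,3,-4,0,0,0,0],
  [1,3,-4,0,0,0,0],
  [1,3,-4,0,0,0,0],
  [1,3,-4,0,0,0,0],
  [1,0,0,0,0,0,0],
  [1,0,0,0,0,0,0],
])

```text
clock: 10.95
position: [329.2, -646.5, 217.5]
ee_rot: [-0.123, 0.992, 0.009, 0.034]
contact_force: [-0.1, 0.3, -0.1]
gripper_width: 85.0
```

Run:
```python
from h import *
import pickle
d=snap('top','t6.png'); im=d['image']; c=im[105:255,330:500,::-1]; cv2.imwrite('pics/crop7.png',cv2.resize(c,None,fx=4.5,fy=4,interpolation=cv2.INTER_CUBIC))
pickle.dump(d,open('d1.pkl','wb'))
hsv=cv2.cvtColor(im,cv2.COLOR_RGB2HSV)
m=cv2.inRange(hsv,(0,150,110),(14,255,255)); m[:,:360]=0; m[:,460:]=0;m[:130]=0;m[215:]=0
q=max(cv2.findContours(m,0,2)[0],key=cv2.contourArea)
bx=cv2.boxPoints(cv2.minAreaRect(q)); w=ray(d,bx,28); print(bx.round(1).tolist(),w.round(1).tolist(),np.linalg.norm(w-np.roll(w,1,0),axis=1).round())
print(np.round(read_state()['contact_force'],1))
a=pickle.load(open('d0.pkl','rb'))['top']['image'].astype(int)
for n,(x,y,r) in dict(ink=(436,248,14),stamp=(438,284,16),bowl=(228,253,26),dish=(273,258,24)).items(): print(n,np.abs(a-im.astype(int))[y-r:y+r,x-r:x+r].mean().round(1))
```

```text
[[406.79998779296875, 160.6999969482422], [428.20001220703125, 154.8000030517578], [432.5, 170.5], [411.1000061035156, 176.3000030517578]] [[613.3, -199.9, 28.0], [628.2, -258.6, 28.0], [584.5, -267.0, 28.0], [569.9, -208.8, 28.0]] [44. 60. 44. 60.]
[0.5 0.5 0.3]
ink 6.5
stamp 2.3
bowl 2.1
dish 2.3
```

View pics/crop7.png

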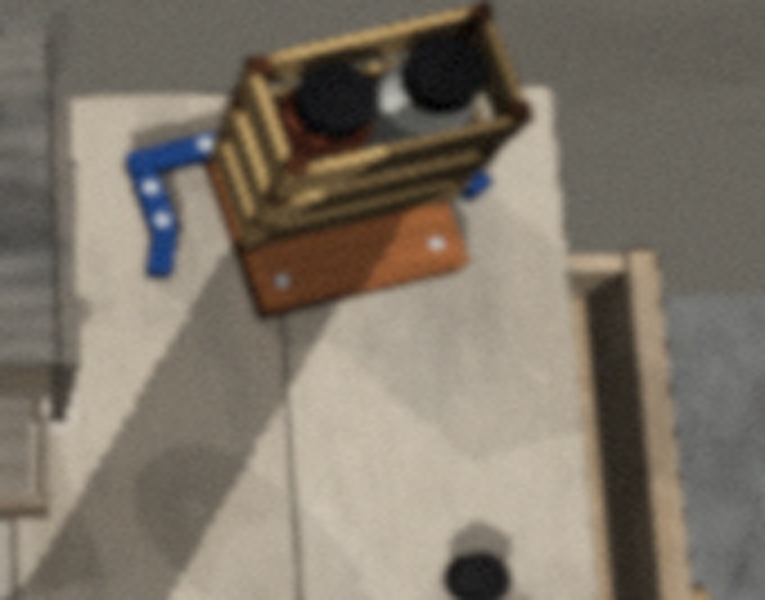

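Run:
```python
from bay import *
import pickle
d0=pickle.load(open('d0.pkl','rb'))['top'];d=pickle.load(open('d1.pkl','rb'))['top']
c=lambda x,y:(x/4.5+330-.4,y/4+105-.4)
# kick-board bounds by broader hue mask (includes shade)
hsv=cv2.cvtColor(cv2.GaussianBlur(d['image'],(3,3),0),cv2.COLOR_RGB2HSV); m=cv2.inRange(hsv,(0,120,60),(15,255,255)); m[:,:375]=0;m[:,440:]=0;m[:152]=0;m[190:]=0
lo=[(x,np.nonzero(m[:,x])[0].max()+.5) for x in range(391,432) if m[:,x].any()]
w=ray(d,lo,28)[:,:2].astype(np.float32); v=cv2.fitLine(w,cv2.DIST_HUBER,0,.5,.01).ravel()
if v[1]>0: v[:2]*=-1
print('rear edge yaw',np.degrees(np.arctan2(v[0],-v[1])).round(2))
k=ray(d,[c(263,317),c(469,263)],28)[:,:2]; print('rear corners',k.round(1).tolist(),np.linalg.norm(k[0]-k[1]).round())
yaw=np.arctan2(k[1,0]-k[0,0],k[0,1]-k[1,1]);print('corner yaw',np.degrees(yaw).round(2))
b=np.radians(15);R=np.array([[np.cos(b),np.sin(b)],[-np.sin(b),np.cos(b)]])
n=k.mean(0)+116*np.array([np.cos(yaw),np.sin(yaw)]);print('nose in bay-rotated',(R@n).round(1),'bay approx [611..617,-340.5]')
# top front corners of crate (z206)
t=ray(d,[c(256,62),c(483,8)],206)[:,:2];print('top front',(t@R.T).round(1).tolist())
o=ray(d,[c(133,157),c(128,160)],22)[:,:2];print('left outer',(o@R.T).round(1).tolist())
bay(d,range(364,374))
```

```text
Traceback (most recent call last):
KeyError: 'top'
```

Run:
```python
from bay import *
import pickle
d=pickle.load(open('d1.pkl','rb'))
c=lambda x,y:(x/4.5+330-.4,y/4+105-.4)
hsv=cv2.cvtColor(cv2.GaussianBlur(d['image'],(3,3),0),cv2.COLOR_RGB2HSV); m=cv2.inRange(hsv,(0,120,60),(15,255,255)); m[:,:375]=0;m[:,440:]=0;m[:152]=0;m[190:]=0
lo=[(x,np.nonzero(m[:,x])[0].max()+.5) for x in range(391,432) if m[:,x].any()]
w=ray(d,lo,28)[:,:2].astype(np.float32); v=cv2.fitLine(w,cv2.DIST_HUBER,0,.5,.01).ravel()
if v[1]>0: v[:2]*=-1
print('rear edge yaw',np.degrees(np.arctan2(v[0],-v[1])).round(2))
k=ray(d,[c(263,317),c(469,263)],28)[:,:2]; print('rear corners',k.round(1).tolist(),np.linalg.norm(k[0]-k[1]).round())
yaw=np.arctan2(k[1,0]-k[0,0],k[0,1]-k[1,1]);print('corner yaw',np.degrees(yaw).round(2))
b=np.radians(15);R=np.array([[np.cos(b),np.sin(b)],[-np.sin(b),np.cos(b)]])
n=k.mean(0)+116*np.array([np.cos(yaw),np.sin(yaw)]);print('nose in bay-rotated',(R@n).round(1),'bay approx [611..617,-340.5]')
t=ray(d,[c(256,62),c(483,8)],206)[:,:2];print('top front',(t@R.T).round(1).tolist())
bay(d,range(364,374))
```

```text
rear edge yaw 13.96
rear corners [[550.8, -146.3], [584.9, -270.6]] 129.0
corner yaw 15.32
nose in bay-rotated [ 610.5 -347.7] bay approx [611..617,-340.5]
top front [[605.6, -289.0], [604.0, -408.7]]
outer z22 yaw 14.39 pt 675.6 -99.9 x at y=-172 694.1 rms 0.2 n 10
inner z0 yaw 20.36 pt 665.7 -102.5 x at y=-172 691.5 rms 1.5 n 10
```

```bash
python3 -c "
from bench import *
print(read_state()['contact_force']); print(job_done())"
```

```text
[0.51268013 0.48803704 0.25226573]
the job is handed in; nothing more can be done
None
```

The crate is in the bay, standing against the back batten, and I've handed the job in. I pushed it with both open fingertips on the kick board (TCP about 17 mm above the bench) at 15–30 mm/s. I turned it about 5° on the way to match the bay, and pushed until it stopped. Then I backed off, rose and swung clear, finishing at about 11 s on the clock.

Last checks, from the top camera unless noted:
- **Distance to batten:** the nose and the batten's inner face both come out at 610.5 mm along the bay axis, so the gap is about 0. The push force also rose to about 20 N with no further travel.
- **Centring:** the nose is about 7 mm off the centre line, against a limit of 22 mm.
- **Squareness:** the crate's yaw is 14.0–15.3° and the bay's 14.4–15.0°, so it is at most about 1° off.
- **Upright:** the crate looks upright in the last picture; I did not measure its tilt.
- **Other things:** bowl, dish, stamp and ink show no visible movement. The picture difference at the ink tin was larger than at the others (6.5 against about 2), most likely from shadow, since it looks to be in the same place.
- **Robot clear:** the wrist force is near zero.

**Disagreement:** the batten's inner bottom edge gave a position about 7 mm farther back (617.6 mm) and fitted less well. I relied on its outer top edge and the force stop instead.

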